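Roll the last foam bar groove-up and close the row

TASK

The last white foam bar lies grooved side down in front of the three-sided plywood packing frame. Roll it over on the table, one face at a time and letting it settle on each, until its groove is on top, without picking it up off the table; then slide it through the open side of the frame, square and fully home against the two bars already packed there, with no gaps in the row. Leave the glue bottle, the spool and the mug alone.

Things in the scene. Friction and masses are not known exactly. Their poses are not given: they have to be found in the camera images.
- bar: loose bar of hard white foam, square prism 50 x 150 x 50 mm, 90 to 180 g. Origin at its centre, y along the 150 mm length. Starts with z up, alone on the table between robot and frame, length within 0.15 rad of the frame's y. Pushed low it slides; pushed forward and upward near the top of its near side it tips over its lower far edge (friction on the table 0.5 to 0.7).
- groove (a point): middle of the bar's grooved face (its -z face), 25 mm from the bar's centre. The groove, 16 mm wide and 10 mm deep with a grey bottom, runs the full length along the middle of that face. At the start it is underneath, seen only as a notch in the end faces.
- frame: packing frame fixed on the red table: three plywood walls 40 mm high, 10 mm thick, no floor. Origin at table level in the middle of the free place; x points into the frame, away from the robot, y along the open side, z up. Inner width 178 mm; side walls from x = -38 mm (open mouth) to 137; back wall's inner face at x = 127. Three 50 mm bars fill it front to back, 2 mm to spare.
- seat (a point): where the centre of the bar comes when it is home: frame origin plus 25 mm in z, same axes as the frame.
- packed1: foam bar like the loose one, already packed in the middle place of the frame, groove up; free to move. Origin at its centre, y along its length, z up.
- packed2: foam bar like the loose one, already packed against the back wall, groove up; free to move. Origin at its centre, y along its length, z up.
- glue: bystander: white glue bottle with an orange cap, 56 mm across, 130 mm tall, standing on the table outside the frame's left (+y) wall. Origin at the centre of its underside.
- spool: bystander: grey plastic spool, 70 mm across, 50 mm tall, standing on the table outside the frame's right (-y) wall. Origin at the centre of its underside.
- mug: bystander: white mug, 80 mm across, 90 mm tall, handle sticking out 30 mm, standing left (+y) of the glue bottle. Origin at the centre of its underside.
Things that resemble listed ones, but are neither listed nor needed, are in the scene too. What is shaped like the packed2 but blue or red is not meant.

How it is judged (in metres and radians):
On the way, in this order (a step that is already met when the one before it is completed fails the run):
1. the bar lies settled on a side face, groove to the side (angle between bar's own z axis and vertical between 1.47 and 1.67 rad and angle between bar's own y axis and vertical between 1.47 and 1.67 rad and height (world z) of bar below 0.03 m), for 0.2 s.
2. the bar lies with its groove on top (angle between bar's own z axis and vertical above 3.04 rad and height (world z) of bar below 0.03 m), for 0.2 s.
At the end, for the whole second after the job is handed in: The bar lies still and flat in the frame, groove on top (within 0.1 rad), at most 6 mm short of its seat in the frame's x (20 mm in y), square to the frame within 0.06 rad; both packed bars still lie flat, groove up, in their places behind it (within about 10 mm) (all of step 2 and x of bar in the frame of seat between -0.006 and 0.008 m and y of bar in the frame of seat between -0.02 and 0.02 m and angle between the y axis of bar and the y axis of frame, either way round below 0.06 rad and angle between each of packed1, packed2's own z axis and vertical below 0.1 rad and height (world z) of each of packed1, packed2 below 0.03 m and x of packed1 in the frame of seat above 0.04 m and x of packed2 in the frame of seat above 0.09 m and linear speed of bar below 0.01 m/s); the robot touches nothing.
It fails at once if the bar is picked up off the table (its centre rises above 60 mm; rolling over an edge lifts it only to 36 mm) (height (world z) of bar above 0.06 m).
It fails at once if the glue bottle is moved more than 20 mm (distance of glue from where it was at the start of the episode above 0.02 m).
It fails at once if the spool is moved more than 20 mm (distance of spool from where it was at the start of the episode above 0.02 m).
It fails at once if the mug is moved more than 20 mm (distance of mug from where it was at the start of the episode above 0.02 m).
It also fails if it takes over 72 s, if anything falls off the work surface, if the arm or the gripper's body presses on something with over 40 N, if the wrist force passes 120 N, or if a joint passes its speed limit or range.

ROBOT

A 6-joint arm with a two-finger parallel gripper is mounted at the origin on the work surface. World frame = base frame: x ahead of the robot, y to its left, z up, the work surface at z = 0. Lengths are in m, angles in degrees, forces in N, time in s.
With the tool pointing down it reaches from about 0.25 to 0.725 m from the base axis. Payload 9.7 kg.
Tool frame: the origin (TCP) lies at the very end of the fingers, on their centre line; the grasp point (between the pads) lies 19 mm behind it; z points along the fingers, y is the direction in which the jaws open and shut (so a half turn about z gives the same grasp; the last joint's range is limited). The gripper opens to 85 mm and grips with 20 to 120 N. Pads are 22 mm wide; open, the fingers measure 114 mm over their backs; the gripper's body (76 mm by 85 mm) begins 54 mm behind the grasp point. The pads swing forward as they close: fully open they stand 13 mm farther back than shut.
Start: joints at [75.057, 4.979, 10.078, 95.1, 0, 90], TCP at [0.142, 0.531, 0.231] pointing down, gripper open.
Joint ranges: [-179.16, 179.16], [-48.56, 103.87], [-65.8, 70.77], [-126.05, 130.52], [-82.76, 87.17], [-180, 180]. Speed limits (degrees/s): [127.2, 127.2, 147.25, 180, 180, 180].

INTERFACE

Orientations are given as [roll, pitch, yaw] about the fixed x, y, z axes, in that order (R = Rz(yaw) Ry(pitch) Rx(roll)).
In Python, from workcell import bot gives the robot as it stands.
- The arm moves only by the shell command python3 -m pendant 'ROWS' [FORCE]. ROWS is JSON, a list that holds one entry, the list of rows, each a list of 7 numbers: the shift along the tool's x, y, z in cm, then the turn, a rotation vector about the tool's x, y, z in rad, then the opening in per cent of the stroke, from 0 (shut) to 100 (fully open). In form: [[[dx, dy, dz, ax, ay, az, gripper], ...]]. A call has 1 to 5 rows; each row shifts and turns the pose as measured when the row begins, along the tool's axes as they then stand; what a row does not reach is not made up. A row lasts 1/12 s, in which the tool goes at most 41.7 mm and 7.16 degrees, less where a joint would pass 70% of its speed; a pose out of reach is approached as far as the arm can. A call with a gripper value outside its range is refused whole. The fingers move at their own pace and stop on an object; FORCE is the grip in N (left out, the last holds). Time passes only in rows, so rows that do not move let the fingers close. It gives the time, the measured TCP pose, the force and the opening at its end, in the units of the state.
- bot.get_obs(): the state, without advancing time (a new reading comes with each control period).
- bot.camera(name): name is "scene" or "side" or "wrist"; returns the picture (420x560x3 uint8, red, green, blue); there is no depth.
- bot.get_calibration(name): a dict with "intrinsics" (3x3 intrinsics, pixels), "pose" (4x4, takes a point from camera to world coordinates); the wrist camera has in their place "T_tool_cam" (4x4, takes a point from camera to tool coordinates, whose origin is the TCP and whose axes are the flange's). Camera axes: x right, y down, z forward; pixel columns grow to the right and rows downward; lengths in m; the calibration is good to about 2 mm. A picture is of the moment at which its call begins: read the wrist's pose just before it. get_calibration takes no time and is no camera call.
- bot.job_done(): hands the job in, once; it reports no verdict.
Trained networks look in the newest picture that a camera, given by its name, has taken for a name from the list of things; names that differ only in an ending like _2 or _b are one class to them, and where a whole thing is asked for, a point or a joint stands for the part that bears it (a point fixed in the world has none). Each returns a list of dicts, best first, with "confidence" (0 to 1); they miss things now and then, are a little off and sometimes report something else, mostly with a low value. They report only what shows in the picture. A call takes as long as a camera call. They do not tell look-alikes from the thing itself.
- bot.masks_of(camera, thing): "pixels" (420x560 bool, what is visible of it) and "extent" ([left, top, right, bottom] in pixels, round what is visible of it).
- bot.mark_of(camera, thing): "uv" ([column, row] in pixels: a listed point, or the origin of a listed thing).
The state is a dict: "time": time; "q": joint angles; "qd": joint speeds; "joint_efforts": joint torques, N m; "ee_pos": TCP position; "tcp_rot": TCP orientation; "wrist_force": force on the tool from outside, world axes, zero at the start; "torque": the same for the moment, N m; "opening": finger opening in m.
Only numpy, scipy, OpenCV 4.12 (cv2) and the standard library are available. Lean on these libraries where they do the work, as an engineer would, in place of code of your own. Each camera call takes 0.05 s, during which the arm holds its last target. There are 200 camera calls.

## Working session

There is one attempt and no reset: what is moved stays moved. The work goes in short steps, Python scripts to look and compute and a shell command to move; the robot and the scene stay as the last step left them, time stands still between calls to the robot, and variables do not carry over. Pictures are saved under pics/ and viewed, about 8 in all and at most 12, crops included, and the job is handed in when it is done.

```bash
ls; mkdir -p pics
python3 - <<'E'
from workcell import bot
import cv2,numpy as np
o=bot.get_obs();print({k:np.round(v,3).tolist() for k,v in o.items()})
for c in("scene","side"):
    im=bot.camera(c);cv2.imwrite(f"pics/{c}0.png",im[:,:,::-1])
    print(c,{k:np.round(v,3).tolist() for k,v in bot.get_calibration(c).items()})
    for t in("bar","packed1","frame","seat","glue","spool","mug"):
        for d in bot.mark_of(c,t)[:4]:print(c,t,np.round(d["uv"],1),round(d["confidence"],2))
E
```

```text
pics
{'time': 0.0, 'q': [75.057, 5.009, 10.033, 95.099, 0.0, 90.002], 'qd': [-0.128, 0.003, 0.009, -0.0, -0.026, -0.045], 'joint_efforts': [-0.001, -52.039, 46.48, 0.017, 0.0, 0.0], 'ee_pos': [0.142, 0.531, 0.231], 'tcp_rot': [-179.924, -0.0, 165.055], 'wrist_force': [-0.086, -0.644, 0.079], 'torque': [0.012, -0.019, 0.006], 'opening': 0.085}
scene {'intrinsics': [[394.983, 0.0, 277.307], [0.0, 394.983, 204.375], [0.0, 0.0, 1.0]], 'pose': [[0.281, 0.523, -0.805, 1.44], [0.96, -0.14, 0.244, -0.235], [0.014, -0.841, -0.541, 0.587], [0.0, 0.0, 0.0, 1.0]]}
scene bar [240.1 189.4] 0.79
scene bar [369.2 217.5] 0.4
scene packed1 [102.4 255.7] 0.91
scene packed1 [255.8 242.7] 0.87
scene packed1 [267.6 255.8] 0.67
scene packed1 [162.9 209. ] 0.62
scene glue [325.5 240. ] 0.64
scene spool [181.2 263.3] 0.58
scene mug [367.1 215.9] 0.62
side {'intrinsics': [[379.641, 0.0, 277.526], [0.0, 379.641, 203.661], [0.0, 0.0, 1.0]], 'pose': [[-0.836, -0.406, 0.369, 0.351], [-0.548, 0.618, -0.563, 0.476], [0.001, -0.673, -0.739, 0.691], [0.0, 0.0, 0.0, 1.0]]}
side bar [356.8 224.8] 0.61
side packed1 [265.7 186.2] 0.86
side packed1 [378.3 169.9] 0.68
side packed1 [245.6 175.9] 0.59
side packed1 [337.7 123.1] 0.57
side frame [203.1 297.3] 0.72
side glue [225.8 234.4] 0.74
side spool [305.2 155.5] 0.92
side mug [200.5 297. ] 0.91
```

Run:
```python
import cv2,numpy as np
a=cv2.imread("pics/scene0.png");b=cv2.imread("pics/side0.png")
a=cv2.resize(a[120:330,60:460],(800,420),interpolation=cv2.INTER_CUBIC);cv2.imwrite("pics/s0z.png",a)
b=cv2.resize(b[80:380,130:530],(800,600),interpolation=cv2.INTER_CUBIC);cv2.imwrite("pics/d0z.png",b)
```

```text
(no output)
```

View pics/s0z.png

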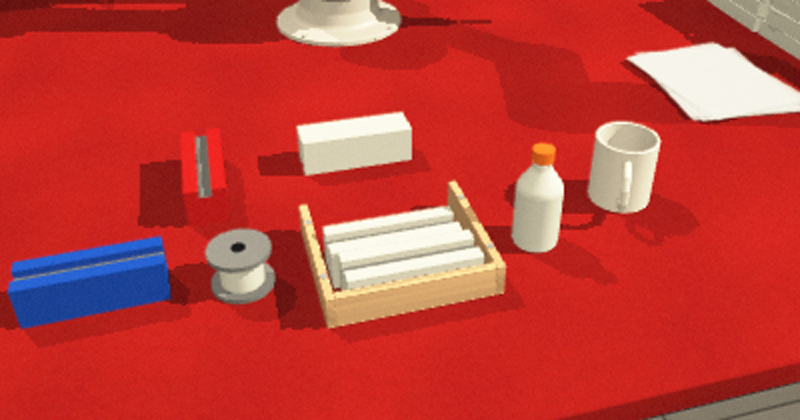

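View pics/d0z.png

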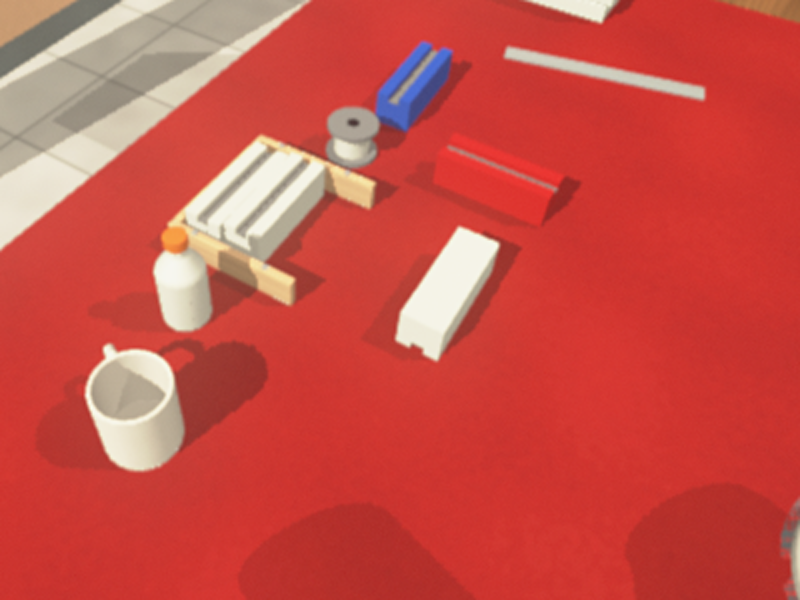

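The scene shows the loose bar at about (237,191), the frame at about (260,245) with two packed bars, and blue and red decoys. The side view shows the bar at about (354,226) with its notch underneath. I'll fit box models to the masks in both cameras.

```bash
cat > h.py <<'E'
from workcell import bot
import cv2,numpy as np,glob,os
from scipy.optimize import minimize
CAL={c:bot.get_calibration(c) for c in("scene","side")}
def proj(c,P):
    K=CAL[c]["intrinsics"];T=np.linalg.inv(CAL[c]["pose"]);P=np.atleast_2d(P)
    q=(P@T[:3,:3].T+T[:3,3])@np.array(K).T
    return q[:,:2]/q[:,2:]
def box(x0,x1,y0,y1,z0,z1):return np.array([[x,y,z] for x in(x0,x1) for y in(y0,y1) for z in(z0,z1)])
def place(p,B):
    c,s=np.cos(p[2]),np.sin(p[2]);return B@np.array([[c,s,0],[-s,c,0],[0,0,1]])+[p[0],p[1],0]
def draw(c,boxes,vals):
    m=np.zeros((420*4,560*4),np.uint8)
    for B,v in zip(boxes,vals):
        h=cv2.convexHull((proj(c,B)*4+1.5).astype(np.float32));cv2.fillConvexPoly(m,np.round(h).astype(np.int32),v)
    return cv2.resize(m,(560,420),interpolation=cv2.INTER_AREA)/255.
BAR=box(-.025,.025,-.075,.075,0,.05)
W=[box(-.038,.137,.089,.099,0,.04),box(-.038,.137,-.099,-.089,0,.04),box(.127,.137,-.099,.099,0,.04)]
PK=[box(.025,.126,-.075,.075,0,.05)]
def fit(p0,masks,model,roi=None):
    def f(p):
        e=0
        for c,m in masks.items():
            r=model(c,p);d=np.abs(r-m)
            e+=d.sum()/m.sum()
        return e
    s=np.array([[0,0,0],[.012,0,0],[0,.012,0],[0,0,.12]])+p0
    for _ in range(2):
        r=minimize(f,s[0],method="Nelder-Mead",options=dict(initial_simplex=s,xatol=1e-4,fatol=1e-5));s=np.array([[0,0,0],[.005,0,0],[0,-.005,0],[0,0,-.05]])+r.x
    return r.x,r.fun
def barmodel(c,p):return draw(c,[place(p,BAR)],[255])
def gnd(c,uv,z):
    K=np.array(CAL[c]["intrinsics"]);T=np.array(CAL[c]["pose"])
    d=T[:3,:3]@np.linalg.solve(K,[*uv,1]);return T[:3,3]+d*(z-T[2,3])/d[2]
E
python3 - <<'E'
from h import *
im={c:cv2.imread(f"pics/{c}0.png") for c in CAL}
print(gnd("scene",(237,189),.025),gnd("side",(356,225),.025),gnd("side",(317,171),.04),gnd("side",(277,220),.04))
mb={}
for c,s in(("scene",(237,191)),("side",(354,226))):
    bgr=im[c].astype(int);m=((bgr[...,1]>90)&(bgr[...,0]>80)).astype(np.uint8)
    n,l=cv2.connectedComponents(m);k=l[s[1],s[0]];mb[c]=(l==k)*1.;print(c,k,mb[c].sum())
p=np.mean([gnd("scene",(237,189),.025),gnd("side",(356,225),.025)],0)
print("bar",fit(np.array([p[0],p[1],0]),mb,barmodel))
for c in CAL:print(c,fit(np.array([p[0],p[1],0]),{c:mb[c]},barmodel))
# frame: plywood colour
mf={}
for c in CAL:
    hsv=cv2.cvtColor(im[c],cv2.COLOR_BGR2HSV)
    m=((hsv[...,0]>10)&(hsv[...,0]<25)&(hsv[...,1]>60)&(hsv[...,2]>70)).astype(np.uint8)
    roi=np.zeros_like(m)
    if c=="scene":roi[205:288,200:318]=1
    else:roi[140:235,208:325]=1
    # drop glue
    mf[c]=m*roi;print(c,mf[c].sum())
    cv2.imwrite(f"pics/mf_{c}.png",mf[c]*255)
def fm(c,p):
    m=W; 
    if c=="scene": r=draw(c,[place(p,W[0]),place(p,W[1]),place(p,PK[0]),place(p,W[2])],[255,255,0,255])
    else: r=draw(c,[place(p,W[2]),place(p,W[1]),place(p,PK[0]),place(p,W[0])],[255,255,0,255]); 
    roi=np.zeros_like(r)
    if c=="scene":roi[205:288,200:318]=1
    else:roi[140:235,208:325]=1; roi[190:250,200:240]=0
    return r*roi
mf["side"][190:250,200:240]=0
mf={c:m*1. for c,m in mf.items()}
a=gnd("side",(317,171),.04);b=gnd("side",(277,220),.04);mid=(a+b)/2
yaw=np.arctan2(b[1]-a[1],b[0]-a[0])-np.pi/2
p0=np.array([mid[0]+.038*np.cos(yaw),mid[1]+.038*np.sin(yaw),yaw]);print("f0",p0)
print("frame",fit(p0,mf,fm))
for c in CAL:print(c,fit(p0,{c:mf[c]},fm))
E
```

```text
[ 0.49755868 -0.06839674  0.025     ] [ 0.49923949 -0.07412419  0.025     ] [ 0.65343522 -0.16735241  0.04      ] [0.64943897 0.02197068 0.04      ]
scene 95 1424.0
side 5 1856.0
bar (array([ 0.50520747, -0.07038733,  0.00303188]), np.float64(0.13415812954395243))
scene (array([ 0.50786877, -0.07073887,  0.01431985]), np.float64(0.029420026437541307))
side (array([ 0.50384501, -0.070843  ,  0.00275917]), np.float64(0.06700050709939148))
scene 2184
side 1497
f0 [ 0.68942863 -0.07188894  0.02110498]
frame (array([ 0.69126164, -0.06969705,  0.01207626]), np.float64(0.3215923565141733))
scene (array([ 0.69294698, -0.06900384,  0.01127589]), np.float64(0.12274653451124039))
side (array([ 0.69032048, -0.07014149,  0.01125386]), np.float64(0.16924086090132257))
```

Bar at about (0.505, -0.070), frame origin at about (0.691, -0.070), and both have yaw of about 0.01. Two rolls leave about 86 mm to slide. First I'll align the tool and approach.

```bash
python3 -m pendant '[[[0,0,0,0,0,-0.09,100],[0,0,0,0,0,-0.09,100],[0,0,0,0,0,-0.09,100],[-1.6,-3.8,0,0,0,0,100],[-1.6,-3.8,0,0,0,0,100]]]'
python3 -m pendant '[[[-1.6,-3.8,0,0,0,0,100],[-1.6,-3.8,0,0,0,0,100],[-1.6,-3.8,0,0,0,0,100],[-1.6,-3.8,0,0,0,0,100],[-1.6,-3.8,0,0,0,0,100]]]'
python3 -m pendant '[[[-1.6,-3.8,0,0,0,0,100],[-1.6,-3.8,0,0,0,0,100],[-1.6,-3.8,0,0,0,0,100],[-1.6,-3.8,0,0,0,0,100],[-1.6,-3.8,0,0,0,0,100]]]'
```

```text
time: 1.22
ee_pos: [0.1739, 0.4589, 0.2278]
tcp_rot: [-179.8, -0.1, -178.4]
wrist_force: [1.4, -0.2, 0.6]
opening: 0.0853
time: 1.63
ee_pos: [0.2587, 0.2672, 0.2268]
tcp_rot: [-179.8, -0.1, -178.0]
wrist_force: [1.7, 0.1, 0.1]
opening: 0.0854
time: 2.05
ee_pos: [0.3435, 0.0767, 0.2288]
tcp_rot: [-179.9, 0.2, -177.9]
wrist_force: [0.9, 0.5, -0.6]
opening: 0.0855
```

```bash
python3 -m pendant '[[[-1,-3.7,0,0,0,0.025,100],[-1,-3.7,0,0,0,0,100],[-1,-3.7,0,0,0,0,100],[-1,-3.6,0,0,0,0,100],[0,0,0,0,0,0,100]]]'
python3 -m pendant '[[[0,0,0,0,-0.12,0,100],[0,0,0,0,-0.12,0,100],[0,0,0,0,-0.12,0,100],[0,0,0,0,-0.12,0,100],[0,0,0,0,-0.12,0,100]]]'
python3 -m pendant '[[[0,0,0,0,-0.12,0,100],[0,0,0,0,-0.07,0,100],[0,0,0,0,0,0,100],[0,0,0,0,0,0,100]]]'
```

```text
time: 2.47
ee_pos: [0.3877, -0.0834, 0.23]
tcp_rot: [-179.8, 0.5, -179.7]
wrist_force: [0.9, 0.8, 0.4]
opening: 0.0856
time: 2.88
ee_pos: [0.4024, -0.092, 0.2269]
tcp_rot: [179.6, 34.1, 179.9]
wrist_force: [-91.7, 36.5, 17.6]
opening: 0.0852
time: 3.22
ee_pos: [0.4416, -0.1179, 0.2296]
tcp_rot: [177.5, 42.1, 179.4]
wrist_force: [0.6, -0.4, 0.3]
opening: 0.0853
```

Run:
```python
from workcell import bot
import numpy as np,cv2
o=bot.get_obs();print({k:np.round(v,2).tolist() for k,v in o.items()})
a=bot.camera("scene");b=bot.camera("side");cv2.imwrite("pics/p1.png",cv2.resize(np.vstack([a[40:300],b[40:380]]),(560,600))[:,:,::-1])
```

```text
{'time': 3.22, 'q': [-27.14, -48.48, -39.6, 60.82, 19.81, -20.62], 'qd': [-0.82, -0.08, -1.29, -0.96, 0.74, -0.05], 'joint_efforts': [-0.66, -4.16, 51.37, -7.26, 1.08, -0.1], 'ee_pos': [0.44, -0.12, 0.23], 'tcp_rot': [177.49, 42.15, 179.4], 'wrist_force': [0.55, -0.35, 0.28], 'torque': [0.05, 0.61, -0.0], 'opening': 0.09}
```

View pics/p1.png

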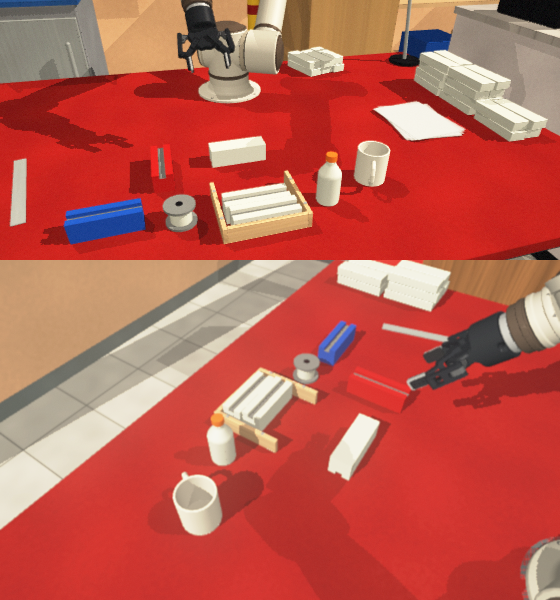

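Joint 2 hit its limit because the 45° tilt is too close to the base here. The bar and bystanders are untouched. I'll reduce the tilt to about 30°, move forward and re-square.

```bash
python3 -m pendant '[[[-0.8,1,0.7,0,0.06,0,100],[-0.8,1,0.7,0,0.06,0,100],[-0.8,1,0.7,0,0.06,0,100],[0,1,0,0,0.03,0,100],[0,0,0,0,0,0,100]]]'
python3 - <<'E'
from workcell import bot
import numpy as np
o=bot.get_obs();print({k:np.round(v,2).tolist() for k,v in o.items() if k in("q","ee_pos","tcp_rot")})
E
```

```text
time: 3.73
ee_pos: [0.4723, -0.0728, 0.2353]
tcp_rot: [178.3, 29.7, -179.6]
wrist_force: [-0.0, 0.7, -0.8]
opening: 0.0855
{'q': [-13.92, -34.45, -27.01, 68.85, 8.67, -12.51], 'ee_pos': [0.47, -0.07, 0.24], 'tcp_rot': [178.31, 29.73, -179.65]}
```

```bash
python3 -m pendant '[[[1.7,0,2.4,0.03,0,0,100],[1.7,0,2.4,0,0,0,100],[1.7,0,2.4,0,0,0,100],[1.7,0,2.4,0,0,0,100],[0,0,0,0,0,0,100]]]'
python3 -m pendant '[[[1.7,0,2.4,0,0,0,100],[1.7,0,2.4,0,0,0,100],[0,0,0,0,0,0,100]]]'
python3 - <<'E'
from workcell import bot
import numpy as np
o=bot.get_obs();print({k:np.round(v,2).tolist() for k,v in o.items() if k in("q","tcp_rot")})
E
```

```text
time: 4.15
ee_pos: [0.4622, -0.0695, 0.1198]
tcp_rot: [-179.6, 30.1, -179.0]
wrist_force: [-1.2, 1.6, -1.1]
opening: 0.0857
time: 4.4
ee_pos: [0.4581, -0.0698, 0.065]
tcp_rot: [-179.5, 30.5, -178.9]
wrist_force: [-0.8, 0.4, -1.2]
opening: 0.0851
{'q': [-12.62, -39.78, -48.97, 50.9, 6.45, -11.89], 'tcp_rot': [-179.51, 30.53, -178.88]}
```

```bash
python3 -m pendant '[[[1.3,0,1.6,0,0,0,100],[1.3,0,1.6,0,0,0,100],[0,0,0,0,0,0,100]]]'
python3 - <<'E'
from workcell import bot
import numpy as np,cv2
o=bot.get_obs();print({k:np.round(v,2).tolist() for k,v in o.items() if k in("q","tcp_rot")})
a=bot.camera("side");cv2.imwrite("pics/p2.png",cv2.resize(a[120:320,250:530],(784,560))[:,:,::-1])
E
```

```text
time: 4.65
ee_pos: [0.4551, -0.0708, 0.0322]
tcp_rot: [-179.3, 31.0, -178.8]
wrist_force: [0.1, 0.0, -0.7]
opening: 0.0853
{'q': [-12.93, -40.09, -52.97, 46.73, 6.61, -12.2], 'tcp_rot': [-179.34, 31.02, -178.75]}
```

View pics/p2.png

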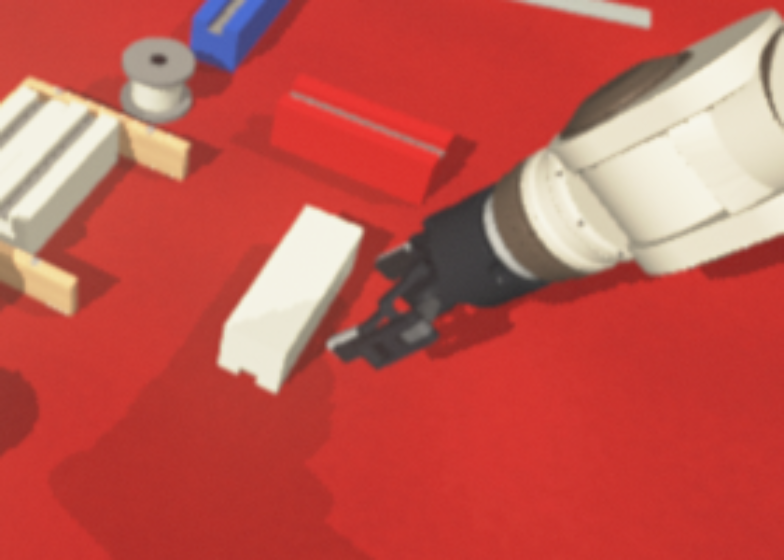

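```bash
python3 -m pendant '[[[0.5,0,0.85,0,0,0,100],[-0.86,0,0.52,0,0,0,100],[0,0,0,0,0,0,100]]]'
python3 -m pendant '[[[-0.5,0,0.3,0,0,0,100],[-0.4,0,0.25,0,0,0,100],[0,0,0,0,0,0,100]]]'
```

```text
time: 4.95
ee_pos: [0.4711, -0.0719, 0.0335]
tcp_rot: [-179.1, 31.8, -178.6]
wrist_force: [0.9, 0.3, -0.5]
opening: 0.0854
time: 5.2
ee_pos: [0.4842, -0.0721, 0.0374]
tcp_rot: [-179.1, 32.0, -178.6]
wrist_force: [0.9, 0.3, -0.2]
opening: 0.0853
```

```bash
python3 -m pendant '[[[1.0,0,-0.6,0,0.03,0,100],[0.8,0,-0.5,0,0,0,100],[0,0,0,0,0,0,100]]]'
python3 -m pendant '[[[0.55,0,0.9,0,0,0,100],[0.55,0,0.9,0,0,0,100],[0,0,0,0,0,0,100]]]'
```

```text
time: 5.45
ee_pos: [0.4629, -0.0723, 0.0381]
tcp_rot: [-179.1, 30.2, -178.6]
wrist_force: [-1.1, -0.5, -1.6]
opening: 0.0854
time: 5.7
ee_pos: [0.4635, -0.0728, 0.0163]
tcp_rot: [-179.1, 30.3, -178.6]
wrist_force: [-0.2, -0.7, 0.1]
opening: 0.0851
```

```bash
python3 -m pendant '[[[-1.1,0,0.4,0,0,0,100],[0,0,0,0,0,0,100]]]'
python3 -m pendant '[[[-0.5,0,0,0,0,0,100],[0,0,0,0,0,0,100]]]'
```

```text
time: 5.87
ee_pos: [0.4747, -0.0724, 0.0162]
tcp_rot: [-179.1, 30.2, -178.6]
wrist_force: [0.6, -0.4, 0.5]
opening: 0.0853
time: 6.03
ee_pos: [0.4786, -0.0721, 0.0175]
tcp_rot: [-179.1, 30.1, -178.6]
wrist_force: [0.5, -0.0, 0.2]
opening: 0.0857
```

```bash
python3 -m pendant '[[[-0.4,0,-0.5,0,0,0,100],[0,0,0,0,0,0,100]]]'
python3 -m pendant '[[[-0.57,0,-0.36,0,0.12,0,100],[-0.57,0,-0.36,0,0.12,0,100],[-0.57,0,-0.36,0,0.12,0,100],[0,0,0,0,0,0,100]]]'
python3 - <<'E'
from workcell import bot
import numpy as np,cv2
a=bot.camera("side");cv2.imwrite("pics/p3.png",cv2.resize(a[120:320,250:530],(784,560))[:,:,::-1])
E
```

```text
time: 6.2
ee_pos: [0.4792, -0.0719, 0.0238]
tcp_rot: [-179.1, 30.0, -178.6]
wrist_force: [-0.2, 0.1, -0.2]
opening: 0.0853
time: 6.53
ee_pos: [0.4796, -0.0701, 0.0306]
tcp_rot: [-179.3, 8.3, -179.0]
wrist_force: [1.7, 0.9, 0.1]
opening: 0.0855
```

View pics/p3.png

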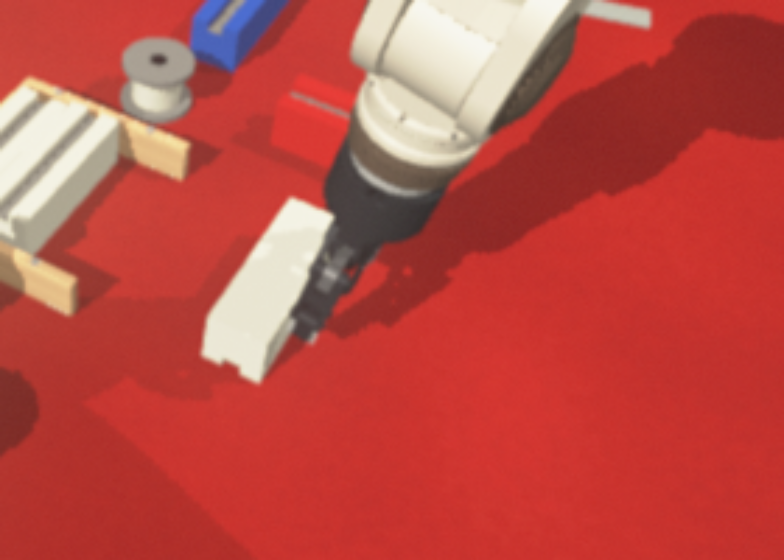

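The fingers are against the near face, but the bar has only slid about 8 mm and hasn't tipped. I'll keep the tool orientation fixed and push along a translational arc.

```bash
python3 -m pendant '[[[0.15,0,0.5,0,0,0,100],[-0.3,0,0,0,0,0,100],[-0.5,0,-0.3,0,0,0,100],[-0.5,0,-0.33,0,0,0,100],[-0.5,0,-0.33,0,0,0,100]]]'
python3 - <<'E'
from workcell import bot
import numpy as np,cv2
a=bot.camera("side");cv2.imwrite("pics/p4.png",cv2.resize(a[120:320,250:530],(784,560))[:,:,::-1])
E
```

```text
time: 7.0
ee_pos: [0.4919, -0.0694, 0.038]
tcp_rot: [-179.4, 8.9, -179.0]
wrist_force: [0.3, -0.7, -0.7]
opening: 0.0858
```

View pics/p4.png

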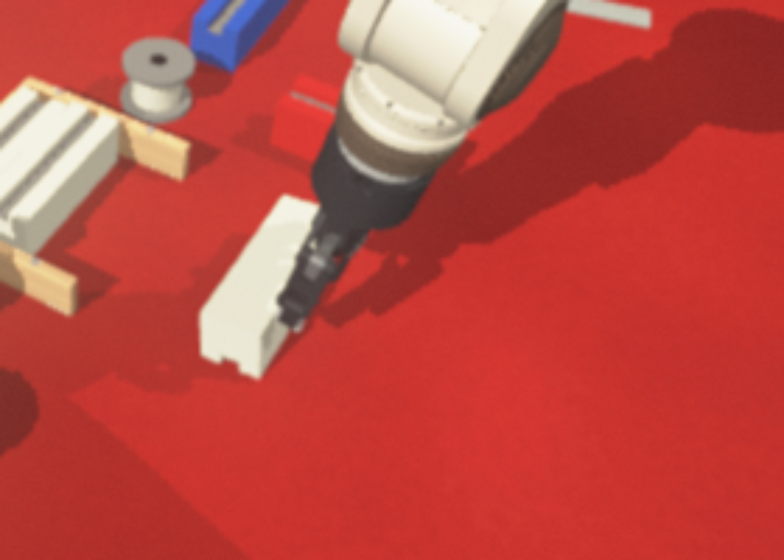

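```bash
cat >> h.py <<'E'
def barmask(c,near=None):
    bot.camera(c);L=bot.masks_of(c,"bar")
    for d in L:
        e=d["extent"];ctr=np.array([(e[0]+e[2])/2,(e[1]+e[3])/2])
        if near is None or np.linalg.norm(ctr-near)<35:return d["pixels"]*1.,e,d["confidence"]
def where(p0,c="scene"):
    r=barmask(c,proj(c,[*p0[:2],.025])[0])
    if r is None:return print(c,"none")
    x,f=fit(np.array(p0),{c:r[0]},barmodel);print(c,np.round(x,4),"res",round(f,3),r[1],round(r[2],2),int(r[0].sum()))
E
python3 - <<'E'
from h import *
where([.515,-.07,.01]);where([.515,-.07,.01],"side")
E
```

```text
scene [ 0.524  -0.0705 -0.0018] res 0.051 [208.5, 178.8, 268.4, 210.5] 0.73 1372
side none
```

The bar is at x of about 0.522. It slid and the tip slipped up the face. I'll lean the fingers the other way, tips back, so the pads bear on the top edge itself and have length to spare below it.

```bash
python3 -m pendant '[[[1.5,0,-0.2,0,0,0,100],[1.5,0,-0.2,0,0,0,100],[0,0,0,0,0.11,0,100],[0,0,0,0,0.11,0,100],[0,0,0,0,0.11,0,100]]]'
python3 -m pendant '[[[0,0,0,0,0.09,0,100],[0,0,0,0,0,0,100]]]'
```

```text
time: 7.67
ee_pos: [0.4499, -0.0691, 0.0385]
tcp_rot: [-179.3, -10.3, -179.3]
wrist_force: [0.3, -0.2, 0.7]
opening: 0.0851
time: 7.83
ee_pos: [0.4502, -0.069, 0.0366]
tcp_rot: [-179.3, -16.1, -179.3]
wrist_force: [-0.6, 0.4, -1.0]
opening: 0.0854
```

```bash
python3 -m pendant '[[[-1.3,0,0.4,0,0,0,100],[-1.3,0,0.4,0,0,0,100],[0,0,0,0,0,0,100]]]'
```

```text
time: 8.08
ee_pos: [0.4742, -0.0687, 0.0196]
tcp_rot: [-179.3, -16.0, -179.3]
wrist_force: [0.2, 0.3, 0.9]
opening: 0.0853
```

```bash
python3 -m pendant '[[[-0.8,0,-0.7,0,0,0,100],[-0.75,0,-1.0,0,0,0,100],[-0.9,0,-0.9,0,0,0,100],[-1.0,0,-0.7,0,0,0,100],[-1.1,0,-0.5,0,0,0,100]]]'
python3 - <<'E'
from h import *
where([.53,-.07,.01])
a=bot.camera("side");cv2.imwrite("pics/p5.png",cv2.resize(a[120:320,250:530],(784,560))[:,:,::-1])
E
```

```text
time: 8.5
ee_pos: [0.5248, -0.0676, 0.0477]
tcp_rot: [-179.4, -15.6, -179.3]
wrist_force: [0.4, -0.8, 1.1]
opening: 0.085
scene [ 0.5358 -0.067  -0.0252] res 0.173 [212.2, 180.9, 273.8, 214.2] 0.77 1280
```

View pics/p5.png

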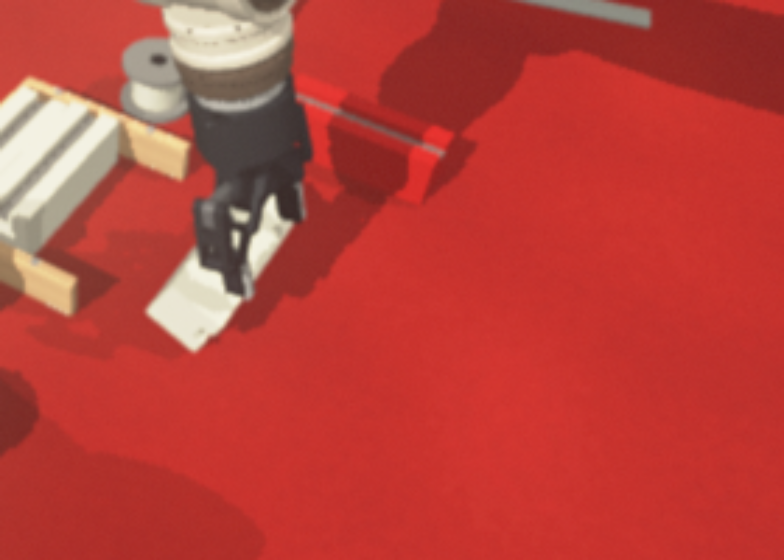

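It is tipping and now balanced at about 40–45°. I'll keep going over.

```bash
python3 -m pendant '[[[-1.2,0,-0.4,0,0,0,100],[-1.1,0,-0.3,0,0,0,100],[0,0,0,0,0,0,100],[0,0,0,0,0,0,100],[0,0,0,0,0,0,100]]]'
python3 - <<'E'
from h import *
where([.57,-.07,.01]);where([.57,-.07,.01],"side")
E
```

```text
time: 9.07
ee_pos: [0.5442, -0.0674, 0.048]
tcp_rot: [-179.4, -15.6, -179.3]
wrist_force: [-0.2, 0.3, -0.7]
opening: 0.0855
scene [ 0.5812 -0.0696  0.0082] res 0.037 [211.7, 190.4, 273.6, 224.0] 0.57 1530
side [ 0.5762 -0.0699  0.0162] res 0.64 [302.2, 188.7, 350.0, 244.7] 0.65 1034
```

Settled on its side at x of about 0.579, square. Now I'll retract and set up the second roll.

```bash
python3 -m pendant '[[[2.4,0,-1.4,0,0,0,100],[2.4,0,0.7,0,0,0,100],[-0.65,0,2.2,0,0,0,100],[-0.65,0,2.2,0,0,0,100],[0,0,0,0,0,0,100]]]'
```

```text
time: 9.68
ee_pos: [0.499, -0.0684, 0.022]
tcp_rot: [-179.4, -15.4, -179.3]
wrist_force: [-0.7, 0.3, -0.1]
opening: 0.0852
```

Run:
```python
from h import *
where([.579,-.07,.01])
a=bot.camera("side");cv2.imwrite("pics/p6.png",cv2.resize(a[120:320,200:480],(784,560))[:,:,::-1])
```

```text
scene [ 0.5813 -0.0711 -0.0284] res 0.058 [213.3, 189.7, 272.1, 223.8] 0.67 1491
```

View pics/p6.png

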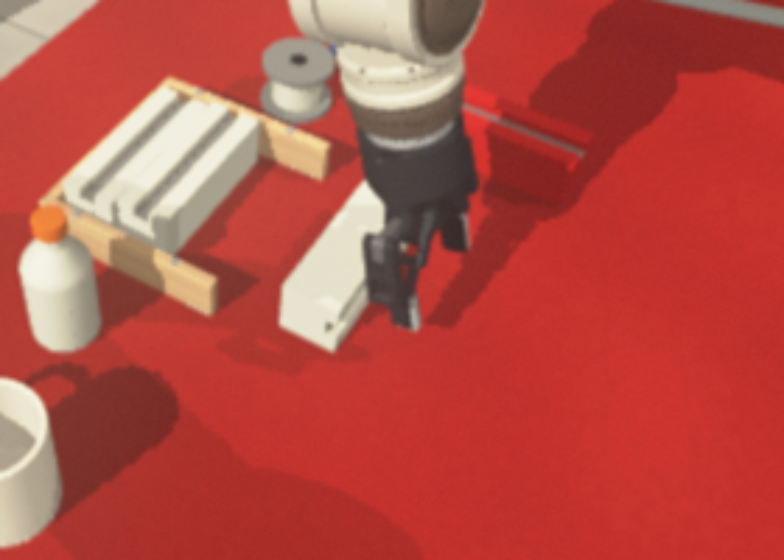

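The bar lies flat on its side with the groove facing the robot, and the fingers are behind it. Next comes the second roll.

```bash
python3 -m pendant '[[[-1.45,0,-0.55,0,0,0,100],[-1.45,0,-0.55,0,0,0,100],[0,0,0,0,0,0,100]]]'
python3 -m pendant '[[[-0.8,0,-0.7,0,0,0,100],[-0.75,0,-1.0,0,0,0,100],[-0.9,0,-0.9,0,0,0,100],[-1.0,0,-0.7,0,0,0,100],[-1.1,0,-0.5,0,0,0,100]]]'
python3 -m pendant '[[[-1.2,0,-0.4,0,0,0,100],[-1.1,0,-0.3,0,0,0,100],[0,0,0,0,0,0,100],[0,0,0,0,0,0,100],[0,0,0,0,0,0,100]]]'
python3 - <<'E'
from h import *
where([.635,-.07,.01])
E
```

```text
time: 10.08
ee_pos: [0.5343, -0.0682, 0.0329]
tcp_rot: [-179.3, -15.0, -179.4]
wrist_force: [0.3, -0.2, -0.7]
opening: 0.0854
time: 10.5
ee_pos: [0.5886, -0.0672, 0.0637]
tcp_rot: [-179.3, -14.9, -179.3]
wrist_force: [0.4, -0.1, 0.5]
opening: 0.0857
time: 10.92
ee_pos: [0.615, -0.0669, 0.0691]
tcp_rot: [-179.3, -14.7, -179.3]
wrist_force: [0.2, -0.3, 0.1]
opening: 0.0855
scene [ 0.584  -0.0689 -0.0037] res 0.065 [214.7, 188.9, 276.1, 224.6] 0.86 1533
```

The fingers slipped over the top because they started too high (z 0.033). The bar is still at about 0.582. I'll retry lower.

```bash
python3 -m pendant '[[[3.7,0,0.9,0,0,0,100],[3.7,0,1.0,0,0,0,100],[3.7,0,1.0,0,0,0,100],[0,0,0,0,0,0,100]]]'
python3 -m pendant '[[[-0.65,0,2.4,0,0,0,100],[-0.65,0,2.4,0,0,0,100],[0,0,0,0,0,0,100]]]'
```

```text
time: 11.35
ee_pos: [0.4924, -0.0682, 0.061]
tcp_rot: [-179.4, -15.4, -179.3]
wrist_force: [0.6, 0.4, -0.6]
opening: 0.0852
time: 11.6
ee_pos: [0.4883, -0.0688, 0.012]
tcp_rot: [-179.3, -15.3, -179.3]
wrist_force: [-0.2, -0.4, 0.2]
opening: 0.0856
```

```bash
python3 -m pendant '[[[-1.4,0,-0.42,0,0,0,100],[-1.4,0,-0.42,0,0,0,100],[-1.35,0,-0.42,0,0,0,100],[0,0,0,0,0,0,100]]]'
```

```text
time: 11.93
ee_pos: [0.5313, -0.0682, 0.0166]
tcp_rot: [-179.3, -15.4, -179.4]
wrist_force: [0.2, 0.1, -0.2]
opening: 0.0852
```

```bash
python3 -m pendant '[[[-0.3,0,-0.25,0,0,0,100],[0,0,0,0,0,0,100]]]'
python3 -m pendant '[[[-0.8,0,-0.7,0,0,0,100],[-0.75,0,-1.0,0,0,0,100],[-0.9,0,-0.9,0,0,0,100],[-1.0,0,-0.7,0,0,0,100],[-1.1,0,-0.5,0,0,0,100]]]'
python3 -m pendant '[[[-1.2,0,-0.4,0,0,0,100],[-1.1,0,-0.3,0,0,0,100],[0,0,0,0,0,0,100],[0,0,0,0,0,0,100],[0,0,0,0,0,0,100]]]'
python3 - <<'E'
from h import *
where([.635,-.07,.01])
E
```

```text
time: 12.1
ee_pos: [0.535, -0.0681, 0.0199]
tcp_rot: [-179.3, -15.4, -179.4]
wrist_force: [-0.6, 0.0, -0.4]
opening: 0.0852
time: 12.52
ee_pos: [0.5861, -0.0672, 0.0488]
tcp_rot: [-179.3, -15.5, -179.4]
wrist_force: [0.3, 0.0, 0.3]
opening: 0.0849
time: 12.93
ee_pos: [0.6106, -0.067, 0.0525]
tcp_rot: [-179.3, -15.4, -179.4]
wrist_force: [-0.1, -0.1, 0.0]
opening: 0.0852
scene [ 0.6363 -0.0681  0.0563] res 0.137 [218.2, 200.3, 281.9, 233.8] 0.75 1537
```

```bash
python3 -m pendant '[[[2.4,0,-1.4,0,0,0,100],[2.4,0,0.6,0,0,0,100],[2.4,0,0.6,0,0,0,100],[2.4,0,0.6,0,0,0,100],[0,0,0,0,0,0,100]]]'
python3 - <<'E'
from h import *
where([.635,-.07,.01])
a=bot.camera("side");cv2.imwrite("pics/p7.png",cv2.resize(a[120:320,200:480],(784,560))[:,:,::-1])
E
```

```text
time: 13.45
ee_pos: [0.51, -0.0679, 0.073]
tcp_rot: [-179.4, -15.7, -179.4]
wrist_force: [-0.3, -0.7, -0.0]
opening: 0.0856
scene [ 0.6341 -0.0677  0.056 ] res 0.124 [216.9, 202.3, 283.2, 234.3] 0.71 1535
```

View pics/p7.png

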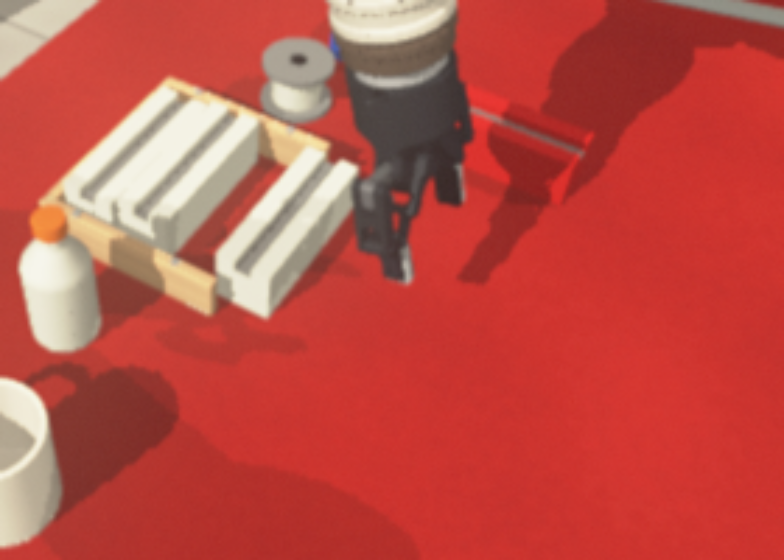

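Groove on top, bar at the mouth. I need an accurate pose relative to the frame before sliding, so I'll back-project the top corners from the side view.

Run:
```python
from h import *
P={k:gnd("side",(200+u/2.8,120+v/2.8),.05) for k,(u,v) in dict(lf=(218,259),ln=(268,288),rn=(357,168),rf=(315,150)).items()}
for k,v in P.items():print(k,np.round(v,4))
for a,b in(("lf","rf"),("ln","rn")):
    d=P[a]-P[b];print(np.linalg.norm(d),np.arctan2(-d[0],d[1]))
print("wall left mouth",gnd("side",(200+200/2.8,120+270/2.8),.04),gnd("side",(200+218/2.8,120+280/2.8),.04))
p=np.array([.691,-.07,.011])
a=bot.camera("scene")[:,:,::-1].copy()
a=a[160:300,180:340];cv2.imwrite("pics/p8.png",cv2.resize(a,(800,700))[:600])
r=barmask("side",proj("side",[.633,-.07,.025])[0]);print(r[1:] if r else None)
m=lambda c,q:draw(c,[place(q,BAR)],[255])
x,f=fit(np.array([.633,-.07,0.01]),{"side":r[0]},m);print(x,f)
```

```text
lf [0.6552 0.0097 0.05  ]
ln [0.6063 0.0133 0.05  ]
rn [ 0.6119 -0.1435  0.05  ]
rf [ 0.6535 -0.1433  0.05  ]
0.15293492890688176 -0.011372426595582403
0.1568747433889904 0.035865954372842256
wall left mouth [0.66565404 0.02011519 0.04      ] [0.64784085 0.02092067 0.04      ]
([278.5, 171.6, 330.0, 232.5], 0.65)
[ 0.63849119 -0.07091966  0.03204349] 0.04942943385113745
```

View pics/p8.png

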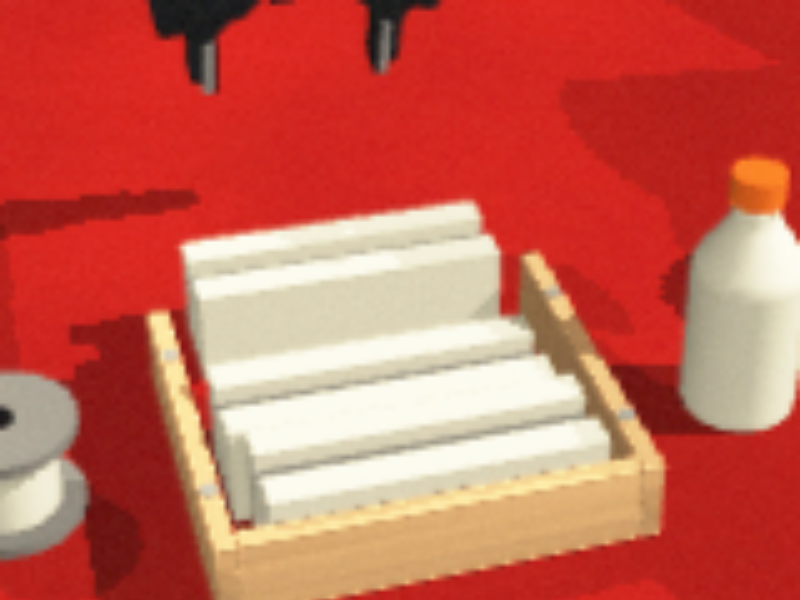

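The bar is centred and square at the mouth (centre about 0.634, -0.070), groove up. Next I'll tilt the tips slightly forward for a low push and come down behind it.

```bash
python3 -m pendant '[[[0,0,0,0,-0.12,0,100],[0,0,0,0,-0.12,0,100],[0,0,0,0,-0.12,0,100],[0,0,0,0,-0.09,0,100],[0,0,0,0,0,0,100]]]'
python3 -m pendant '[[[0.4,0,2,0,0,0,100],[0.4,0,2,0,0,0,100],[0.2,0,1.3,0,0,0,100],[0,0,0,0,0,0,100]]]'
```

```text
time: 14.17
ee_pos: [0.5174, -0.0673, 0.0596]
tcp_rot: [-179.5, 10.1, -179.0]
wrist_force: [-0.6, -0.7, -0.1]
opening: 0.0855
time: 14.5
ee_pos: [0.5196, -0.0683, 0.0075]
tcp_rot: [-179.5, 10.0, -179.0]
wrist_force: [-0.1, -0.2, -1.0]
opening: 0.0855
```

```bash
python3 -m pendant '[[[-1.6,0,0.3,0,0,0,100],[-1.6,0,0.3,0,0,0,100],[-1.6,0,0.3,0,0,0,100],[-1.6,0,0.3,0,0,0,100],[0,0,0,0,0,0,100]]]'
```

```text
time: 14.92
ee_pos: [0.5917, -0.0674, 0.009]
tcp_rot: [-179.4, 9.5, -179.0]
wrist_force: [-0.5, 0.1, 0.7]
opening: 0.0856
```

```bash
python3 -m pendant '[[[-0.7,0,0.13,0,0,0,100],[-0.7,0,0.13,0,0,-0.005,100],[-0.7,0,0.13,0,0,0,100],[-0.7,0,0.13,0,0,0,100],[0,0,0,0,0,0,100]]]'
python3 -m pendant '[[[-0.6,0,0.13,0,0,0,100],[-0.6,0,0.13,0,0,0,100],[-0.5,0,0.1,0,0,0,100],[0,0,0,0,0,0,100]]]'
python3 - <<'E'
from h import *
where([.675,-.07,.01])
E
```

```text
time: 15.33
ee_pos: [0.6239, -0.0668, 0.0097]
tcp_rot: [-179.4, 9.2, -178.6]
wrist_force: [-0.3, -0.1, 0.6]
opening: 0.0857
time: 15.67
ee_pos: [0.6426, -0.0664, 0.0091]
tcp_rot: [-179.4, 9.2, -178.7]
wrist_force: [-0.5, 0.4, -0.1]
opening: 0.0859
scene [ 0.6555 -0.0645  0.0473] res 0.754 [219.7, 208.8, 285.8, 232.3] 0.62 1020
```

```bash
python3 -m pendant '[[[-0.4,0,0.1,0,0,0.011,100],[-0.3,0,0.08,0,0,0,100],[-0.3,0,0.08,0,0,0,100],[0,0,0,0,0,0,100]]]'
python3 -m pendant '[[[-0.3,0,0.06,0,0,0,100],[0,0,0,0,0,0,100]]]'
python3 -m pendant '[[[-0.3,0,0.06,0,0,0,100],[0,0,0,0,0,0,100]]]'
```

```text
time: 16.1
ee_pos: [0.6523, -0.0663, 0.0081]
tcp_rot: [-179.5, 9.1, -179.4]
wrist_force: [1.1, -0.5, 0.2]
opening: 0.0853
time: 16.27
ee_pos: [0.6557, -0.0663, 0.0079]
tcp_rot: [-179.5, 9.1, -179.4]
wrist_force: [-0.4, 0.5, 0.3]
opening: 0.0853
time: 16.43
ee_pos: [0.6583, -0.0663, 0.0075]
tcp_rot: [-179.5, 9.0, -179.4]
wrist_force: [-1.0, -0.2, 0.4]
opening: 0.0853
```

Keep pushing in small steps until resistance shows.

```bash
for i in 1 ; do python3 -m pendant '[[[-0.25,0,0.05,0,0,0,100],[0,0,0,0,0,0,100]]]'; python3 -m pendant '[[[-0.25,0,0.05,0,0,0,100],[0,0,0,0,0,0,100]]]'; done
python3 - <<'E'
from workcell import bot
import cv2
b=bot.camera("side");a=bot.camera("scene")
import numpy as np
A=cv2.resize(a[190:290,190:330],(560,400));B=cv2.resize(b[120:240,200:340],(560,480))[:,:]
cv2.imwrite("pics/p9.png",cv2.resize(np.hstack([A,cv2.resize(B,(467,400))]),(800,312))[:,:,::-1])
E
```

```text
time: 16.6
ee_pos: [0.6581, -0.0663, 0.0073]
tcp_rot: [-179.5, 8.7, -179.4]
wrist_force: [-0.8, -0.0, 0.6]
opening: 0.0855
time: 16.77
ee_pos: [0.6581, -0.0663, 0.0069]
tcp_rot: [-179.5, 8.4, -179.4]
wrist_force: [-0.8, 0.4, 1.2]
opening: 0.0856
```

View pics/p9.png

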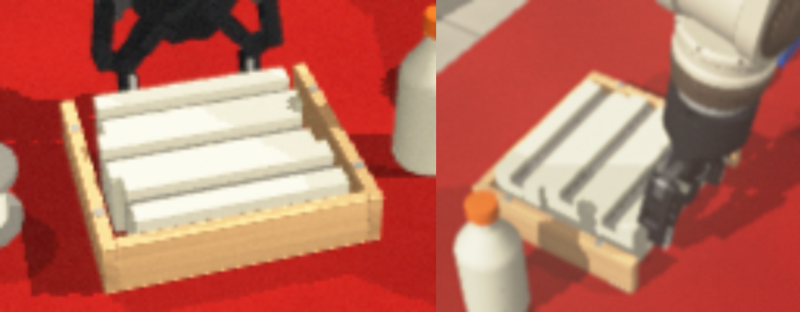

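The row looks closed, with no gaps between the bars. The tool stalls at x = 0.658, and I expected 0.6575 at home. One firmer nudge to confirm.

```bash
python3 -m pendant '[[[-0.6,0,0.1,0,0,0,100]]]'; python3 -m pendant '[[[-0.6,0,0.1,0,0,0,100],[0,0,0,0,0,0,100]]]'
python3 - <<'E'
from workcell import bot
import numpy as np
o=bot.get_obs();print({k:np.round(v,2).tolist() for k,v in o.items()})
E
```

```text
time: 16.95
ee_pos: [0.6591, -0.0663, 0.0064]
tcp_rot: [-179.5, 7.8, -179.4]
wrist_force: [-71.2, -1.3, 49.8]
opening: 0.0854
time: 17.12
ee_pos: [0.6568, -0.0659, 0.005]
tcp_rot: [-179.6, 6.8, -179.4]
wrist_force: [0.4, -0.1, -0.3]
opening: 0.0854
{'time': 17.12, 'q': [-5.88, 14.75, -4.28, 64.16, 0.34, -6.47], 'qd': [-0.3, -1.18, -1.47, 3.33, -0.17, -0.13], 'joint_efforts': [-0.11, -63.21, 46.39, 0.32, -0.05, -0.04], 'ee_pos': [0.66, -0.07, 0.0], 'tcp_rot': [-179.57, 6.81, -179.36], 'wrist_force': [0.4, -0.12, -0.29], 'torque': [-0.0, 0.01, -0.08], 'opening': 0.09}
```

That is a hard stop with 71 N peak: the row is solid against the back wall. Back off and check.

```bash
python3 -m pendant '[[[1.0,0,-0.1,0,0,0,100],[2,0,-0.5,0,0,0,100],[2,0,-1,0,0,0,100],[2,0,-2,0,0,0,100],[0,0,0,0,0,0,100]]]'
python3 -m pendant '[[[2,0,-3,0,0,0,100],[1,0,-3,0,0,0,100],[0,0,0,0,0,0,100]]]'
python3 - <<'E'
from h import *
b=bot.camera("side");
P=[];
cv2.imwrite("pics/p10.png",cv2.resize(b[125:245,200:340],(700,600),interpolation=cv2.INTER_CUBIC)[:,:,::-1])
E
```

```text
time: 17.53
ee_pos: [0.582, -0.0663, 0.0316]
tcp_rot: [-179.6, 6.9, -179.4]
wrist_force: [1.1, 0.7, 0.9]
opening: 0.0854
time: 17.78
ee_pos: [0.5444, -0.0662, 0.0866]
tcp_rot: [-179.6, 6.7, -179.4]
wrist_force: [0.4, -0.2, 0.6]
opening: 0.0853
```

View pics/p10.png

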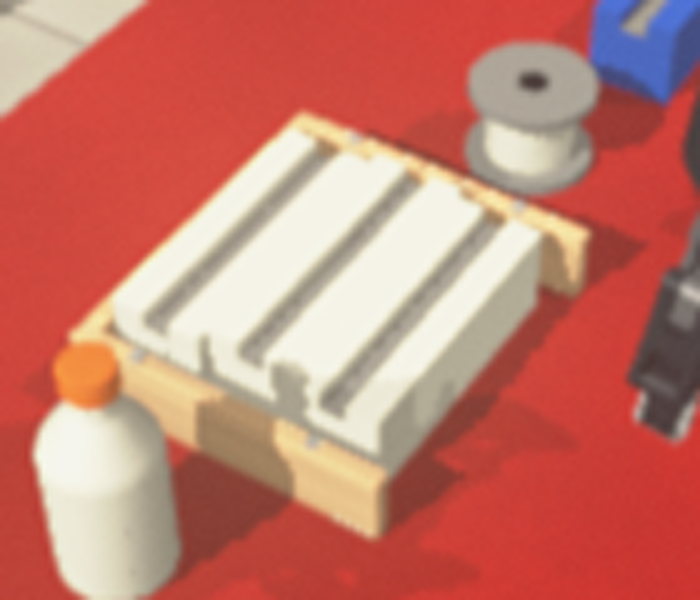

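All three bars are flush and parallel, grooves up, no gaps. A quick number check on the near top edge ((382,455) and (540,238) in the crop), then I hand in.

Run:
```python
from h import *
a=gnd("side",(276.4,216),.05);b=gnd("side",(308,172.6),.05);m=(a+b)/2;y=np.arctan2(-(a-b)[0],(a-b)[1])
d=m[:2]-[.6905,-.07];print(a,b,"len",np.linalg.norm(a-b),"yaw",y,"centre x,y in frame",d[0]+.025,d[1])
bot.job_done()
```

```text
[0.65230494 0.02003195 0.05      ] [ 0.66450711 -0.14020497  0.05      ] len 0.16070085684002247 yaw 0.07600406555593249 centre x,y in frame -0.007093974567425131 0.009913488702781414
the job is handed in; nothing more can be done
```

I rolled the bar over twice on the table until its groove was on top, then slid it into the frame until the row stopped solid. The job is handed in, but my final numeric check disagrees with two of the limits.

- **Rolling:** The first two pushes only slid the bar or slipped up its face. Leaning the fingertips back so the pads bore on the top edge tipped it cleanly. The second roll needed one retry because I started too high. The bar settled flat after each roll.
- **Sliding:** I pushed low with both fingers. The tool stalled at x = 0.658 m, against 0.6575 m expected at home. A firmer nudge peaked at 71 N, which is under the 120 N wrist limit.
- **Early slip:** While I was first tilting the tool, joint 2 ran into its limit and the wrist force read 92 N. Nothing was touched and the pictures showed no harm.
- **Last picture:** All three bars are flush and parallel with grooves up and no visible gaps. The glue bottle and spool are in place and the robot is clear. The mug was out of that view, but nothing went near it.
- **Numeric check that disagrees:** Corners I picked by eye in that picture gave a yaw of 0.076 rad (about 0.065 rad from the frame, limit 0.06) and a position 7 mm short in x (limit 6 mm). The same corners gave a bar length of 161 mm instead of 150 mm, so they are 5–10 mm off. I trusted the hard stop and the closed row over them, but did not measure it again before handing in.

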